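Park the cassette tray behind the guard post

TASK

Without picking it up, push the long wooden cassette tray with the fingertips so that it angles past the steel guard post into the blue bay: one end goes in behind the post, then push the other end round until the tray lies between the two cheeks with its whole long side flush against the back rail. Leave the bottle, jar, cartons, bowl and counter undisturbed.

Things in the scene. Friction and masses are not known exactly. Their poses are not given: they have to be found in the camera images.
- tray: Cassette tray: long wooden tray full of coloured plastic cassettes, 220 mm long, 52 wide, 36 high (cassettes to 38), 0.3-0.55 kg, loose, flat on the bench, plain upright sides. Origin: centre of underside; x across, y along it from yellow to blue end, z up. Starts robot-side of the bay, left of the post, within 0.3 rad of parallel to the rail, yellow end to the right (nearer the post).
- tray_yellow_end (a point): centre of the tray's end face at the yellow cassettes (white label on the face), 110 mm from the tray's centre along the tray's -y, 18 mm above its underside
- tray_blue_end (a point): centre of the tray's other end face, at the blue cassettes, 110 mm from the tray's centre along the tray's +y, 18 mm above its underside
- bay: Fixed blue U-shaped kerb, 35 mm high, open to the robot, no floor. Origin on the bench at the middle of the back rail's inner (robot-side) face; x points away from the robot through the rail (18 mm thick), y left along it. At each end a 14 mm thick cheek stands out 60 mm from the rail towards the robot; inner faces of the cheeks at y = +140 and -140 mm.
- post: Fixed upright steel guard post, yellow top, 24 mm diameter, 60 mm tall, in front of the right part of the bay: axis about 107 mm from the rail's inner face, 45 to 65 mm right of the bay's middle. Origin on its axis at the bench. From post to left cheek is less than the tray's length; from post to rail is about 95 mm clear.
- oil_bottle: small round amber dropper bottle, 32 mm diameter, 65 mm tall, loose, to be left alone; origin at centre of underside
- specimen_jar: white round jar with yellow cap, 54 mm diameter, 60 mm tall, loose, to be left alone; stands off the left cheek of the bay; origin at centre of underside
- carton_left: blue carton of glass slides, 60 x 85 x 30 mm high, loose, to be left alone; behind the bay, left; origin at centre of underside
- carton_right: the same kind of blue carton, 60 x 85 x 30 mm high, loose, behind the bay, right, to be left alone; origin at centre of underside
- pot: white ceramic bowl, 70 mm wide at the rim, 50 mm tall, loose, to be left alone; well to the left; origin at centre of underside
- counter: round steel tally counter with a black button, 48 mm diameter, 46 mm tall, loose, to be left alone; well to the right; origin at centre of underside
Not all that is in view belongs to the job. There is more than one size of the tray; the one meant has the size given above.

How it is judged:
By the outcome, as a careful person would: the job done as asked, in the order asked, and still so for the second after the job is handed in, with the robot touching nothing.
It also fails if it takes over 72 s, if anything falls off the work surface, if the arm or the gripper's body presses on something with over 40 N, if the wrist force passes 120 N, or if a joint passes its speed limit or range.

ROBOT

A 6-joint arm with a two-finger parallel gripper is mounted at the origin on the work surface. World frame = base frame: x ahead of the robot, y to its left, z up, the work surface at z = 0. Lengths are in mm, angles in degrees, forces in N, time in s.
With the tool pointing down it reaches from about 300 to 850 mm from the base axis. Payload 4.2 kg.
Tool frame: the origin (TCP) lies at the very end of the fingers, on their centre line; the grasp point (between the pads) lies 19 mm behind it (hold_point_z is the z of the grasp point in the tool frame, in mm); z points along the fingers, y is the direction in which the jaws open and shut (so a half turn about z gives the same grasp; the last joint's range is limited). The gripper opens to 91 mm and grips with 3 to 60 N. Pads are 32 mm wide; open, the fingers measure 118 mm over their backs; the gripper's body (76 mm by 178 mm) begins 60 mm behind the grasp point.
Start: joints at [-77.636, 18.312, 89.639, -0, 72.044, -1.146], TCP at [134.334, -559.104, 213.976] pointing down, gripper open.
Joint ranges: [-177.97, 177.97], [-48.28, 115.42], [12.27, 149.76], [-77.06, 257.06], [2.81, 150.46], [-146.56, 146.56]. Speed limits (degrees/s): [147.25, 147.25, 180, 180, 180, 180].

INTERFACE

Orientations are given as [roll, pitch, yaw] about the fixed x, y, z axes, in that order (R = Rz(yaw) Ry(pitch) Rx(roll)).
In Python, from workcell import state, grab_frame, job_done, hold_point_z gives the robot as it stands. The module is installed in compiled form; this text tells all that it offers.
- The arm moves only by the shell command python3 -m creep 'ROWS' [FORCE]. ROWS is JSON, a list of rows, each a list of 7 numbers: the closure, from 0 (fully open) to 1 (shut), then the shift along the tool's x, y, z in mm, then the turn, a rotation vector about the tool's x, y, z in degrees. A call has 1 to 5 rows; each row shifts and turns the commanded pose from where the row before left it, along the tool's axes as they then stand; what a row does not reach is not made up. A row lasts 1/8 s, in which the tool goes at most 62.5 mm and 10.7 degrees, less where a joint would pass 70% of its speed; a pose out of reach is approached as far as the arm can. A call is refused whole if a number of a shift passes 62.5 or a number of a turn 10.7, either way. A call with a gripper value outside its range is refused whole. The fingers move at their own pace and stop on an object; FORCE is the grip in N (left out, the last holds). Time passes only in rows, so rows that do not move let the fingers close. It gives the time, the measured TCP pose, the force and the opening at its end, in the units of the state.
- state(): the state, without advancing time (a new reading comes with each control period).
- grab_frame(name): name is "side" or "top"; returns a dict with "frame" (400x640x3 uint8, red, green, blue), "fx", "fy", "cx", "cy" (pixels), "k1" (the pictures are not rectified: a ray, as slopes to the right and down, at radius r is drawn at 1 + k1 r^2 times it, then the intrinsics apply), "view" (4x4, takes a point from world to camera coordinates). Camera axes: x right, y down, z forward; pixel columns grow to the right and rows downward; lengths in mm; the calibration is good to about 2 mm. A picture is of the moment at which its call begins. There is no depth.
- job_done(): hands the job in, once; it reports no verdict.
The state is a dict: "time_s": time; "qpos": joint angles; "qvel": joint speeds; "effort": joint torques, N m; "ee_pos": TCP position; "ee_rot": TCP orientation; "force": force on the tool from outside, world axes, zero at the start; "torque": the same for the moment, N m; "gripper_width": finger opening in mm.
Only numpy, scipy, OpenCV 4.12 (cv2) and the standard library are available. Lean on these libraries where they do the work, as an engineer would, in place of code of your own. Each camera call takes 0.05 s, during which the arm holds its last target.

## Working session

There is one attempt and no reset: what is moved stays moved. The work goes in short steps, Python scripts to look and compute and a shell command to move; the robot and the scene stay as the last step left them, time stands still between calls to the robot, and variables do not carry over. Pictures are saved under pics/ and viewed, and the job is handed in when it is done.

```bash
mkdir -p pics
cat > h.py <<'E'
import numpy as np, cv2
from workcell import state, grab_frame, job_done, hold_point_z
def snap(n,tag):
    f=grab_frame(n); cv2.imwrite(f'pics/{tag}.png',cv2.cvtColor(f['frame'],cv2.COLOR_RGB2BGR)); np.savez(f'pics/{tag}.npz',**f); return f
def ray(f,u,v):
    K=np.array([[f['fx'],0,f['cx']],[0,f['fy'],f['cy']],[0,0,1]],float)
    p=cv2.undistortPoints(np.array([[[u,v]]],float),K,np.array([float(f['k1']),0,0,0]))[0,0]
    V=np.array(f['view']);R=V[:3,:3];c=-R.T@V[:3,3]
    return c,R.T@np.array([p[0],p[1],1.])
def at(f,u,v,z):
    c,d=ray(f,u,v); return (c+d*(z-c[2])/d[2]).round(1)
def proj(f,P):
    V=np.array(f['view']);K=np.array([[f['fx'],0,f['cx']],[0,f['fy'],f['cy']],[0,0,1]],float)
    return cv2.projectPoints(np.array(P,float).reshape(-1,1,3),cv2.Rodrigues(V[:3,:3])[0],V[:3,3],K,np.array([float(f['k1']),0,0,0]))[0][:,0]
E
python3 - <<'E'
from h import *
for n in('top','side'):
    f=snap(n,n+'0'); print(n,f['fx'],f['k1'],np.array(f['view']).round(2).tolist())
print(state(),hold_point_z)
E
```

```text
top 435.00613013872436 0.02580474173742125 [[0.03, -1.0, -0.0, 6.45], [-0.99, -0.03, -0.1, 532.37], [0.1, 0.01, -1.0, 1455.56], [0.0, 0.0, 0.0, 1.0]]
side 448.6079242833001 -0.003373684927041217 [[-0.68, -0.73, 0.01, 395.47], [-0.48, 0.43, -0.76, 274.95], [0.55, -0.53, -0.64, 936.23], [0.0, 0.0, 0.0, 1.0]]
{'time_s': 0.1, 'qpos': array([-7.76381261e+01,  1.83475169e+01,  8.97004351e+01, -1.67957102e-03,
        7.20445434e+01, -1.14584483e+00]), 'qvel': array([-0.01182481, -0.11071123, -0.18411161, -0.09194927, -0.00433884,
        0.0086721 ]), 'effort': array([ 2.22314334e-04, -4.13332736e+01, -2.32510006e+01,  7.29358778e-02,
        4.21671616e-02, -5.48130049e-05]), 'ee_pos': array([ 134.19916549, -558.64213417,  213.2020813 ]), 'ee_rot': array([-1.79907491e+02, -2.53057223e-04,  1.35082376e+01]), 'force': array([-0.16199824, -0.32358294, -0.6840187 ]), 'torque': array([ 0.02122283,  0.00929507, -0.009806  ]), 'gripper_width': 91.04686763637997} -18.8
```

View pics/top0.png

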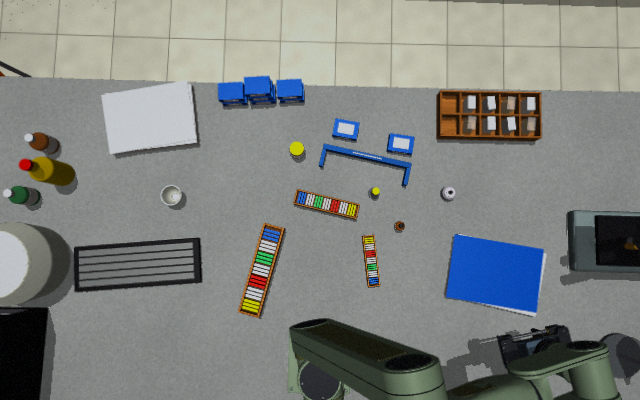

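View pics/side0.png

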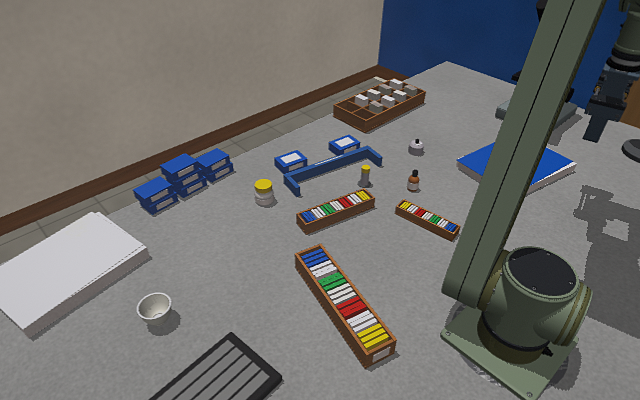

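Three trays could be the target: top-view pixels (327,204), (262,270) and (371,261). I'll measure all three.

```bash
cat > m.py <<'E'
from h import *
def tray(f,box,z=36,dbg=None):
    x0,y0,x1,y1=box
    im=f['frame'][y0:y1,x0:x1]; hsv=cv2.cvtColor(im,cv2.COLOR_RGB2HSV)
    # wood: saturated orange; combine everything saturated
    m=((hsv[...,1]>80)&(hsv[...,2]>60)).astype(np.uint8)
    m=cv2.morphologyEx(m,cv2.MORPH_CLOSE,np.ones((5,5)))
    cs=max(cv2.findContours(m,0,cv2.CHAIN_APPROX_NONE)[0],key=cv2.contourArea)[:,0]+[x0,y0]
    P=np.array([at(f,u,v,z)[:2] for u,v in cs],np.float32)
    return cv2.minAreaRect(P),cv2.boxPoints(cv2.minAreaRect(P)).round(1).tolist(),m
E
python3 - <<'E'
from m import *
f=dict(np.load('pics/top0.npz'))
for b in((285,180,370,228),(230,215,295,325),(355,228,388,295)):
    r,c,m=tray(f,b); print(r,c)
im=cv2.cvtColor(f['frame'],cv2.COLOR_RGB2BGR)
c=cv2.resize(im[110:240,280:440],None,fx=5,fy=5,interpolation=cv2.INTER_CUBIC)[:600]
cv2.imwrite('pics/crop0.png',cv2.resize(im[125:245,280:430],None,fx=5,fy=5,interpolation=cv2.INTER_CUBIC))
E
```

```text
((517.10498046875, -12.127578735351562), (219.54266357421875, 54.209983825683594), 77.56044006347656) [[467.0, -113.5], [519.9000244140625, -125.19999694824219], [567.2000122070312, 89.19999694824219], [514.2999877929688, 100.9000015258789]]
((292.10162353515625, 197.80859375), (76.66470336914062, 305.91900634765625), 75.983154296875) [[134.39999389648438, 197.6999969482422], [431.20001220703125, 123.5999984741211], [449.79998779296875, 198.0], [153.0, 272.0]]
((332.13043212890625, -165.4195556640625), (171.1436767578125, 43.632286071777344), 7.364753723144531) [[244.5, -154.8000030517578], [250.10000610351562, -198.0], [419.79998779296875, -176.10000610351562], [414.20001220703125, -132.8000030517578]]
```

View pics/crop0.png

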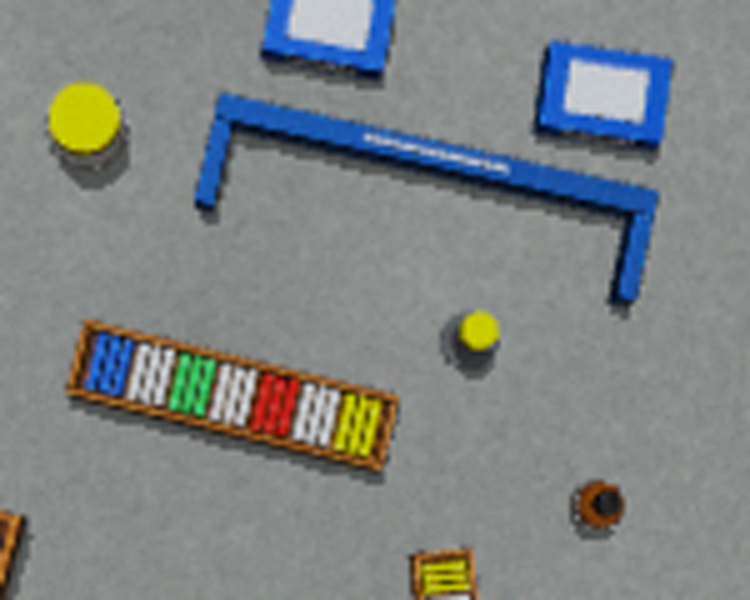

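The crop confirms the middle tray: 220x54 mm, yellow end to the right. The other two measure about 306x77 and 171x44, so they are the wrong sizes. Next come the bay, the post and the other objects.

Run:
```python
from h import *
f=dict(np.load('pics/top0.npz'));s=dict(np.load('pics/side0.npz'))
h=cv2.cvtColor(f['frame'],cv2.COLOR_RGB2HSV)
m=((h[...,0]>100)&(h[...,0]<125)&(h[...,1]>150)&(h[...,2]>110)).astype(np.uint8)
m[:140]=0;m[190:]=0;m[:,:315]=0;m[:,415:]=0
n,l,st,ce=cv2.connectedComponentsWithStats(m);
for i in range(1,n):
    if st[i,4]>60:
        print(st[i]);ys,xs=np.where(l==i)
        P=np.array([at(f,u,v,35)[:2] for u,v in zip(xs,ys)],np.float32)
        r=cv2.minAreaRect(P);print(r,cv2.boxPoints(r).round(1).tolist())
c=lambda u,v:(280+u/5-.4,125+v/5-.4)
for k,p,z in(('railLo',(222,93),35),('railRo',(657,190),35),('cheekLtipout',(196,205),35),('cheekLtipin',(214,208),35),('cheekRtipin',(612,298),35),('cheekRtipout',(634,303),35),('innerL',(232,124),35),('innerR',(632,213),35),('post',(479,330),60),('jarcap',(85,118),60),('bottle',(606,500),65)):
    print(k,at(f,*c(*p),z))
print('pot',at(f,172,194,50),'counter',at(f,448,193,46))
# post from yellow mask
for nm,bx,z in(('post',(368,184,384,200),60),('jar',(285,138,310,162),60)):
    a,b,cc,d=bx;mm=(h[b:d,a:cc,0]>22)&(h[b:d,a:cc,0]<35)&(h[b:d,a:cc,1]>150);ys,xs=np.where(mm);print(nm,xs.mean()+a,ys.mean()+b,at(f,xs.mean()+a,ys.mean()+b,z),mm.sum())
im=cv2.cvtColor(s['frame'],cv2.COLOR_RGB2BGR)
cv2.imwrite('pics/crop1.png',cv2.resize(im[130:240,250:400],None,fx=5,fy=5,interpolation=cv2.INTER_CUBIC))
```

```text
[388 140  26  14 155]
((720.939453125, -261.6611633300781), (45.302734375, 85.31723022460938), 0.5509362816810608) [[697.9000244140625, -219.1999969482422], [698.7000122070312, -304.5], [744.0, -304.1000061035156], [743.2000122070312, -218.8000030517578]]
[319 144  92  41 499]
((657.99072265625, -141.17385864257812), (306.4009094238281, 76.06086730957031), 78.60542297363281) [[590.4000244140625, -283.79998779296875], [665.0, -298.8999938964844], [725.5, 1.5], [651.0, 16.5]]
railLo [ 7.251e+02 -1.000e-01  3.500e+01]
railRo [ 665.6 -297.8   35. ]
cheekLtipout [647.   15.6  35. ]
cheekLtipin [645.2   3.3  35. ]
cheekRtipin [ 590.6 -268.    35. ]
cheekRtipout [ 587.6 -282.9   35. ]
innerL [703.7  -7.5  35. ]
innerR [ 649.3 -281.    35. ]
post [ 563.4 -175.    60. ]
jarcap [699.8  91.8  60. ]
bottle [ 452.4 -259.4   65. ]
pot [534.7 504.2  50. ] counter [ 563.4 -419.8   46. ]
post 375.17021276595744 191.02127659574467 [ 561.9 -174.3   60. ] 47
jar 296.35668789808915 148.36942675159236 [699.2  92.6  60. ] 157
```

View pics/crop1.png

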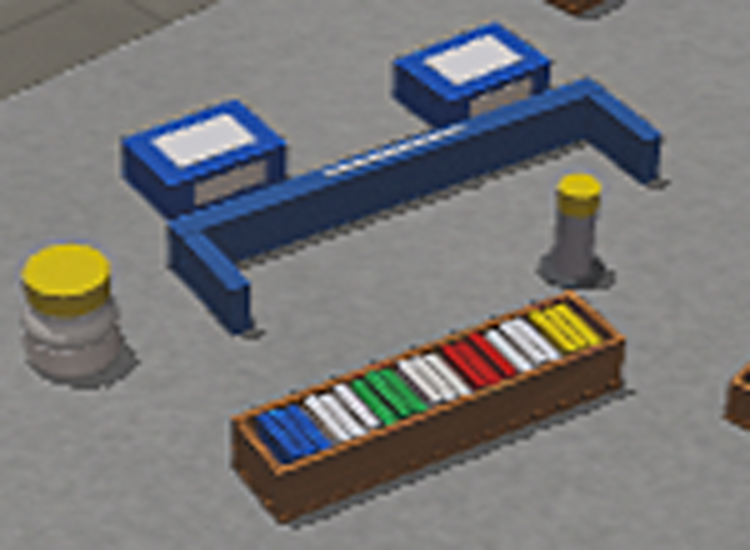

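```bash
cat > g.py <<'E'
from h import *
# bay frame
YB=-11.4; B=np.array([677.6,-145.2])
def rot(a): a=np.radians(a); return np.array([[np.cos(a),-np.sin(a)],[np.sin(a),np.cos(a)]])
def b2w(p): return rot(YB)@np.array(p,float)+B
def w2b(p): return rot(YB).T@(np.array(p,float)-B)
def go(xy,z,yaw):  # world target: prints tool-frame shift needed (after turning) 
    s=state();p=s['ee_pos'];y=s['ee_rot'][2]
    for nm,yy in(('now-axes',y),('axes after turn',yaw)):
        d=rot(yy).T@(np.array(xy)-p[:2]); print(nm,'dx %.1f dy %.1f dz %.1f'%(d[0],-d[1],p[2]-z),end='; ')
    print('turn z %.1f'%(((y-yaw+180)%360)-180),'| t',round(s['time_s'],2),'pos',p.round(1),'yaw',round(y,1),'F',s['force'].round(1),'j',s['qpos'].round(0),'w',round(s['gripper_width'],1))
E
python3 - <<'E'
from g import *
print('tray',w2b((517.1,-12.1)),'post',w2b((561.9,-174.3)),'jar',w2b((699.2,92.6)),'bottle',w2b((452,-259)))
go((461,0),150,-12.4)
E
python3 -m creep '[[0,0,0,0,0,0,8.6],[0,0,0,0,0,0,8.6],[0,0,0,0,0,0,8.7]]' | tail -c 600
python3 -c "
from g import *
go((461,0),150,-12.4)"
```

```text
tray [-183.64171553   98.75009021] post [-107.6655463   -51.39484546] jar [-25.82905817 237.37788388] bottle [-198.65577166 -156.14635566]
now-axes dx 448.3 dy -466.9 dz 63.2; axes after turn dx 199.2 dy -615.8 dz 63.2; turn z 25.9 | t 0.1 pos [ 134.2 -558.6  213.2] yaw 13.5 F [-0.2 -0.3 -0.7] j [-78.  18.  90.  -0.  72.  -1.] w 91.0
time_s: 0.48
ee_pos: [134.3, -558.8, 213.5]
ee_rot: [-179.9, 0.0, -12.7]
force: [-0.3, -0.0, 1.1]
gripper_width: 90.8
now-axes dx 196.1 dy -616.9 dz 63.5; axes after turn dx 199.1 dy -615.9 dz 63.5; turn z -0.3 | t 0.47 pos [ 134.3 -558.8  213.5] yaw -12.7 F [-0.3 -0.   1.1] j [-78.  18.  90.   0.  72.  25.] w 90.8
```

```bash
python3 -m creep '[[0,16,-50,0,0,0,0],[0,16,-50,0,0,0,0],[0,16,-50,0,0,0,0],[0,16,-50,0,0,0,0],[0,16,-50,0,0,0,0]]' >/dev/null
python3 -m creep '[[0,16,-50,6,0,0,0],[0,16,-50,6,0,0,0],[0,16,-50,6,0,0,0],[0,16,-50,6,0,0,0],[0,16,-50,6,0,0,0]]' >/dev/null
python3 -m creep '[[0,13,-40,10,0,0,0],[0,13,-38,10,0,0,0],[0,12,-37,10,0,0,0],[0,0,0,0,0,0,0]]' |head -3
python3 -c "
from g import *
go((461,0),12,-12.4)"
```

```text
time_s: 2.22
ee_pos: [459.9, 0.8, 152.9]
ee_rot: [180.0, 0.1, -12.2]
now-axes dx 1.2 dy 0.6 dz 140.9; axes after turn dx 1.2 dy 0.6 dz 140.9; turn z 0.2 | t 2.23 pos [459.9   0.8 152.9] yaw -12.2 F [-0.8  0.1 -0.9] j [ -1.  11. 109.   0.  60. 101.] w 91.2
```

```bash
python3 -m creep '[[0,0,0,40,0,0,0],[0,0,0,40,0,0,0],[0,0,0,32,0,0,0],[0,0,0,18,0,0,0],[0,0,0,10,0,0,0]]'
python3 - <<'E'
from g import *
f=snap('top','t1');snap('side','s1')
im=cv2.cvtColor(f['frame'],cv2.COLOR_RGB2BGR)
cv2.imwrite('pics/c1.png',cv2.resize(im[125:255,260:430],None,fx=4.5,fy=4.5,interpolation=cv2.INTER_CUBIC))
E
```

```text
time_s: 2.85
ee_pos: [458.8, -1.7, 13.2]
ee_rot: [180.0, 0.1, -12.4]
force: [-0.5, -0.4, 0.2]
gripper_width: 91.4
```

View pics/c1.png

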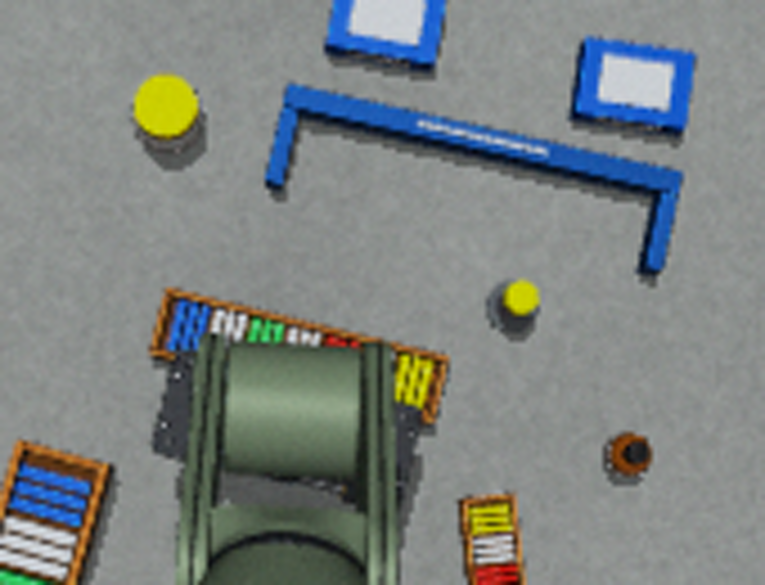

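View pics/s1.png

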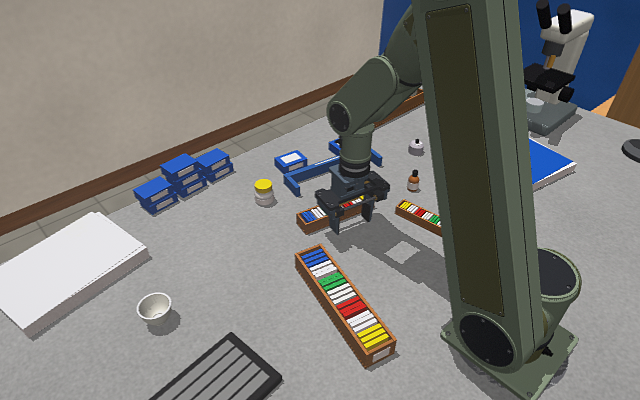

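```bash
python3 -m creep '[[0,8,0,0,0,0,0],[0,6,0,0,0,0,0],[0,5,0,0,0,0,0],[0,6,0,0,0,0,0],[0,6,0,0,0,0,-1.5]]' 
python3 -m creep '[[0,6,0,0,0,0,-2.3],[0,6,0,0,0,0,-2.3],[0,6,0,0,0,0,-2.3],[0,6,0,0,0,0,-2.3],[0,0,0,0,0,0,0]]'
cat > look.py <<'E'
from g import *; import sys
t=sys.argv[1]
f=snap('top','t'+t);snap('side','s'+t)
im=cv2.cvtColor(f['frame'],cv2.COLOR_RGB2BGR)
cv2.imwrite(f'pics/c{t}.png',cv2.resize(im[125:255,260:430],None,fx=4.5,fy=4.5,interpolation=cv2.INTER_CUBIC))
s=state();print(s['time_s'],'tcp bay',w2b(s['ee_pos'][:2]).round(1),s['ee_pos'][2],'th',s['ee_rot'][2]-YB)
E
python3 look.py 2
```

```text
time_s: 3.58
ee_pos: [486.3, -7.4, 13.8]
ee_rot: [179.9, 0.5, -10.9]
force: [-8.4, -0.6, 6.1]
gripper_width: 91.4
time_s: 4.2
ee_pos: [513.1, -10.8, 13.8]
ee_rot: [180.0, 0.1, -1.7]
force: [-3.1, -1.3, 0.2]
gripper_width: 91.0
4.3 tcp bay [-187.8   99.2] 13.756445134533907 th 9.706643554241193
```

View pics/c2.png

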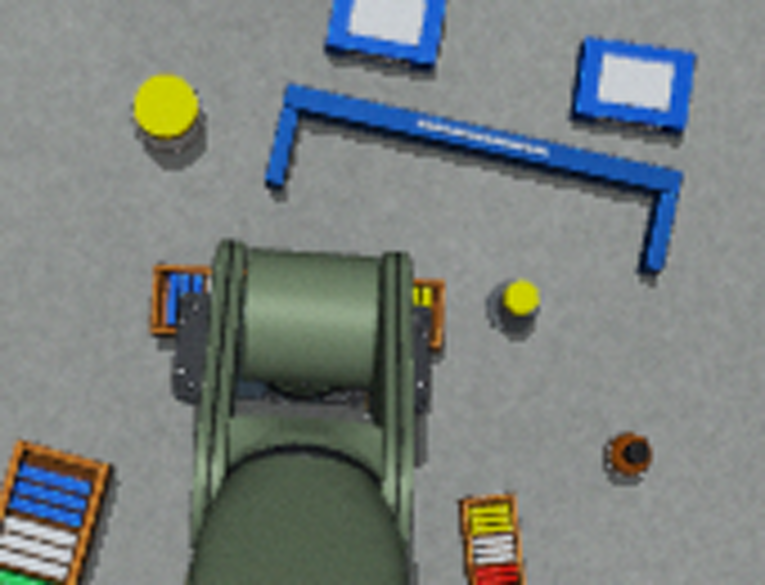

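```bash
python3 -m creep '[[0,5,0,0,0,0,-2.3],[0,5,0,0,0,0,-2.3],[0,5,0,0,0,0,-2.3],[0,5,0,0,0,0,-2.3],[0,5,0,0,0,0,-2.3]]' 
python3 -m creep '[[0,5,0,0,0,0,-2],[0,0,0,0,0,0,0],[0,-10,0,0,0,0,0],[0,-16,0,0,0,0,0],[0,0,0,-50,0,0,0]]' 
python3 -m creep '[[0,0,0,-50,0,0,0],[0.3,-60,0,0,0,0,0],[0.3,-60,0,0,0,0,0],[0.5,-40,0,0,0,0,0],[0.5,0,0,0,0,0,0]]' 
python3 look.py 3
```

```text
time_s: 4.92
ee_pos: [538.5, -9.5, 13.8]
ee_rot: [180.0, 0.0, 9.8]
force: [-2.4, -1.5, -0.9]
gripper_width: 91.3
time_s: 5.55
ee_pos: [512.8, -14.0, 61.4]
ee_rot: [-179.9, 0.6, 11.8]
force: [0.8, 0.7, -0.4]
gripper_width: 91.3
time_s: 6.18
ee_pos: [357.4, -46.6, 113.8]
ee_rot: [-180.0, 0.1, 11.7]
force: [0.2, 0.4, 0.8]
gripper_width: 54.0
6.275 tcp bay [-329.2   34. ] 114.37409889444125 th 23.163538896861702
```

View pics/c3.png

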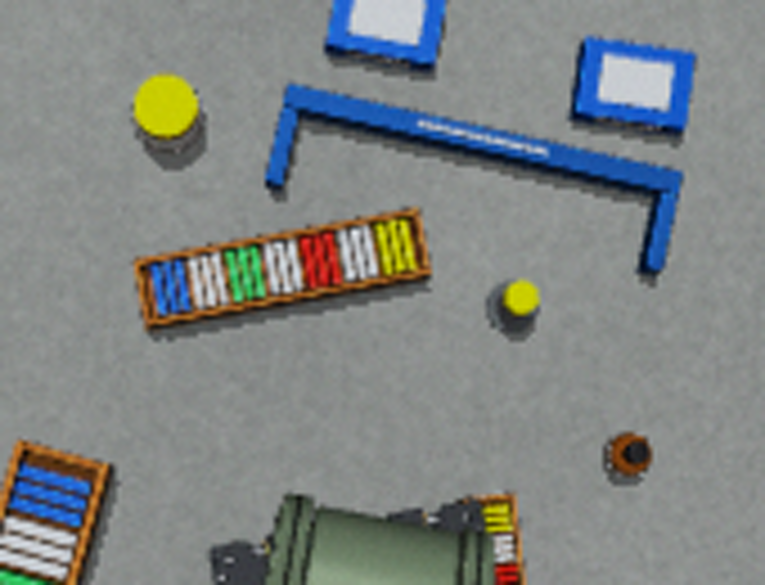

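Run:
```python
from g import *; from m import tray
f=dict(np.load('pics/t3.npz'))
r,c,m=tray(f,(280,160,362,202)); print(r)
c=np.array(r[0]); 
P=cv2.boxPoints(r); print([w2b(p).round(0).tolist() for p in P])
e=P[0]-P[1] if np.linalg.norm(P[0]-P[1])>100 else P[1]-P[2]
if e[1]<0:e=-e
yaw=np.degrees(np.arctan2(-e[0],e[1]));print('yaw',yaw,'theta',yaw-YB,'c bay',w2b(c))
d=e/np.linalg.norm(e)
t=c+d*(110+16+18);print('end-push start',t,'toolyaw',yaw+90)
go(t,114,yaw+90)
```

```text
((584.478515625, 2.2771835327148438), (52.658599853515625, 220.6049041748047), 11.915831565856934)
[[-188.0, 217.0], [-101.0, 14.0], [-53.0, 35.0], [-140.0, 238.0]]
yaw 11.915836 theta 23.315836 c bay [-120.43425473  126.161487  ]
end-push start [554.74616814 143.174263  ] toolyaw 101.91583
now-axes dx 227.8 dy -146.6 dz 0.4; axes after turn dx 146.0 dy 228.2 dz 0.4; turn z -90.2 | t 6.28 pos [361.6 -46.8 114.4] yaw 11.8 F [ 1.3 -0.7 -0.5] j [ -9.   5. 123.   0.  51.  69.] w 46.8
```

```bash
python3 -m creep '[[0.75,0,0,0,0,0,-10],[0.75,0,0,0,0,0,-10],[0.75,0,0,0,0,0,-10],[0.75,0,0,0,0,0,-10],[0.75,0,0,0,0,0,-10]]' >/dev/null
python3 -m creep '[[0.75,0,0,0,0,0,-10],[0.75,0,0,0,0,0,-10],[0.75,0,0,0,0,0,-10],[0.75,0,0,0,0,0,-10],[0.75,0,0,0,0,0,0]]' 
python3 -c "
from g import *
go((554.7,143.2),14,101.9)"
```

```text
time_s: 7.52
ee_pos: [362.7, -46.5, 113.9]
ee_rot: [180.0, 0.0, 101.7]
force: [0.2, 0.3, -0.3]
gripper_width: 22.7
now-axes dx 146.8 dy 226.6 dz 99.9; axes after turn dx 146.1 dy 227.0 dz 99.9; turn z -0.2 | t 7.53 pos [362.7 -46.5 113.9] yaw 101.7 F [ 0.2  0.3 -0.3] j [ -9.   5. 123.   0.  51. -21.] w 22.7
```

```bash
python3 -m creep '[[0.75,30,46,0,0,0,0],[0.75,30,46,0,0,0,0],[0.75,30,46,0,0,0,0],[0.75,30,46,0,0,0,0],[0.75,26,43,0,0,0,0]]' >/dev/null
python3 -m creep '[[0.75,0,0,0,0,0,0],[0.75,0,0,40,0,0,0],[0.75,0,0,36,0,0,0],[0.75,0,0,22,0,0,0],[0.75,0,0,0,0,0,0]]' 
python3 -c "
from g import *
go((554.7,143.2),14,101.9)"
python3 look.py 4
```

```text
time_s: 8.78
ee_pos: [551.8, 141.8, 14.2]
ee_rot: [-179.7, 0.0, 101.7]
force: [0.1, -0.1, 0.4]
gripper_width: 22.5
now-axes dx 0.8 dy 3.1 dz 0.2; axes after turn dx 0.8 dy 3.1 dz 0.2; turn z -0.2 | t 8.78 pos [551.8 141.8  14.2] yaw 101.7 F [ 0.1 -0.1  0.4] j [ 13.  29. 105.  -0.  46.   2.] w 22.5
8.875 tcp bay [-178.   257.5] 16.512295915178466 th 113.13214558673079
```

View pics/c4.png

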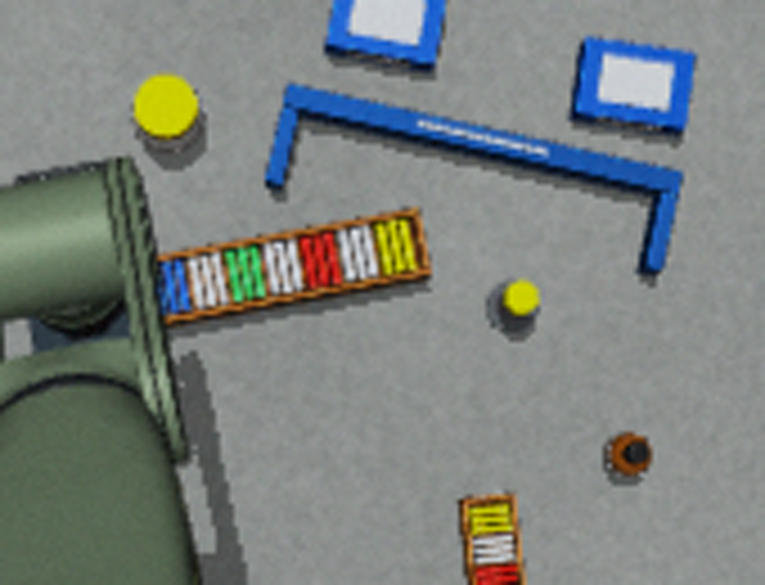

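View pics/s4.png

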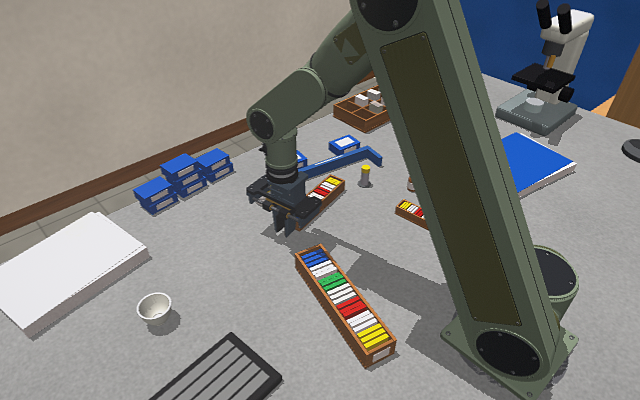

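```bash
python3 -m creep '[[0.75,-6,2,1,0,0,0],[0.75,-6,1,1,0,0,0],[0.75,-6,0,0,0,0,0],[0.75,-6,0,0,0,0,0],[0.75,-7,0,0,0,0,0]]' 
python3 -m creep '[[0.75,-7,0,0,0,0,0],[0.75,-7,0,0,0,0,0],[0.75,-7,0,0,0,0,0],[0.75,-7,0,0,0,0,0],[0.75,-7,0,0,0,0,0]]' 
python3 -m creep '[[0.75,-7,0,0,0,0,0],[0.75,-7,0,0,0,0,0],[0.75,-7,0,0,0,0,0],[0.75,0,0,0,0,0,0]]' 
python3 look.py 5
```

```text
time_s: 9.5
ee_pos: [563.5, 113.8, 14.6]
ee_rot: [179.9, -0.1, 101.8]
force: [-0.9, 5.2, 3.1]
gripper_width: 23.1
time_s: 10.12
ee_pos: [570.5, 79.5, 14.6]
ee_rot: [179.9, -0.1, 101.8]
force: [-0.7, 5.3, 4.2]
gripper_width: 22.4
time_s: 10.62
ee_pos: [574.9, 58.1, 14.4]
ee_rot: [180.0, -0.0, 101.8]
force: [0.4, 2.6, 2.2]
gripper_width: 22.7
10.725 tcp bay [-141.   178.9] 14.118116462524261 th 113.20335982095328
```

View pics/c5.png

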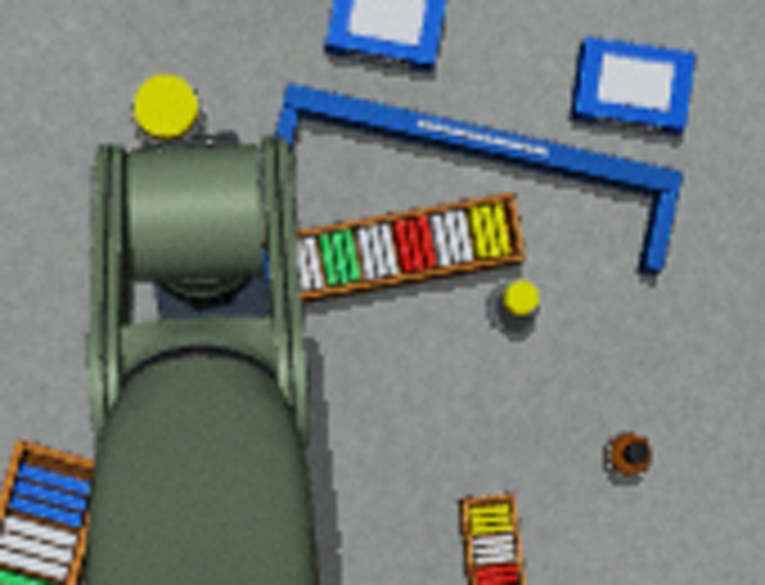

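```bash
python3 -m creep '[[0.75,-7,0,0,0,0,0],[0.75,-7,0,0,0,0,0],[0.75,-7,0,0,0,0,0],[0.75,-6,0,0,0,0,1.0],[0.75,-6,0,0,0,0,1.0]]' 
python3 -m creep '[[0.75,-6,0,0,0,0,1],[0.75,-6,0,0,0,0,1],[0.75,-6,0,0,0,0,1],[0.75,-6,0,0,0,0,1],[0.75,0,0,0,0,0,0]]' 
python3 look.py 6
```

```text
time_s: 11.35
ee_pos: [581.4, 26.5, 14.1]
ee_rot: [180.0, -0.1, 99.8]
force: [-0.3, 4.3, 2.2]
gripper_width: 23.0
time_s: 11.98
ee_pos: [584.9, 2.0, 14.0]
ee_rot: [180.0, 0.0, 95.8]
force: [0.6, 1.5, 1.2]
gripper_width: 22.7
12.075 tcp bay [-120.1  125.9] 13.892635120620147 th 107.24353735909767
```

View pics/c6.png

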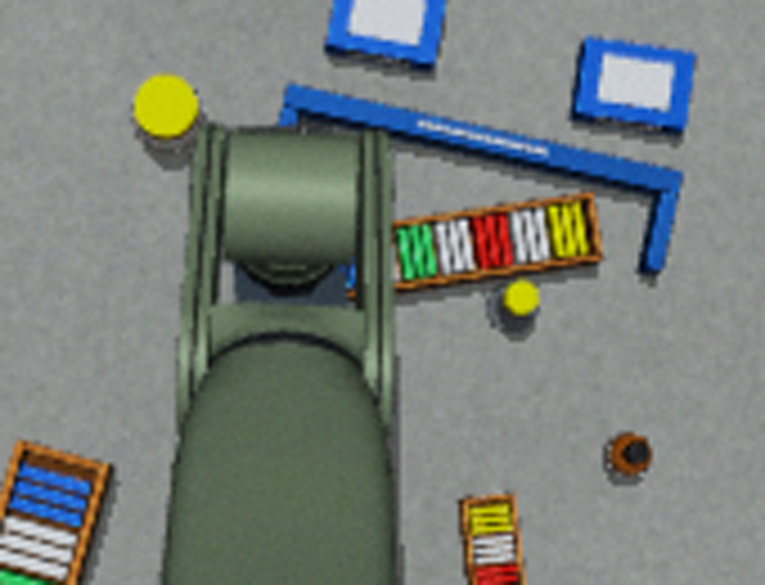

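View pics/s6.png

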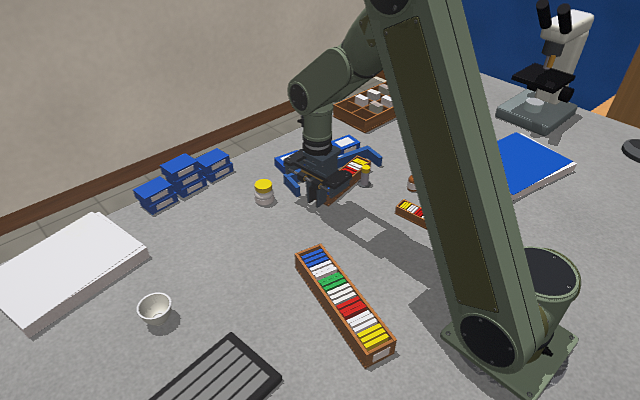

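Run:
```python
from g import *
f=dict(np.load('pics/t6.npz'))
c=lambda u,v:(260+u/4.5-.4,125+v/4.5-.4)
for p in((597,195),(602,258),(395,222),(395,292)): print(p,w2b(at(f,*c(*p),36)[:2]).round(1))
```

```text
(597, 195) [-14.  -93.7]
(602, 258) [ -60.1 -107.4]
(395, 222) [-68.2  50.5]
(395, 292) [-120.2   38.9]
```

```bash
python3 -m creep '[[0.75,12,0,0,0,0,0],[0.75,16,0,0,0,0,0],[0.75,0,0,-40,0,0,0],[0.75,0,0,-50,0,0,0],[0.75,0,0,0,0,0,10]]' >/dev/null
python3 -m creep '[[0.75,0,0,0,0,0,10],[0.75,0,0,0,0,0,10],[0.75,0,0,0,0,0,10],[0.75,0,0,0,0,0,10],[0.75,0,0,0,0,0,10]]' >/dev/null
python3 -m creep '[[0.75,0,0,0,0,0,10],[0.75,0,0,0,0,0,10],[0.75,0,0,0,0,0,6],[0.75,0,0,0,0,0,0]]' >/dev/null
python3 -c "
from g import *
go(b2w((-159,50.5)),14,9.6)"
```

```text
now-axes dx -65.4 dy 85.1 dz 89.7; axes after turn dx -64.9 dy 85.5 dz 89.7; turn z 0.3 | t 13.82 pos [581.5  30.8 103.7] yaw 9.9 F [ 0.6 -0.1 -0.1] j [ 2. 24. 98. -0. 58. 82.] w 22.5
```

```bash
python3 -m creep '[[0.75,-45,0,0,0,0,0],[0.75,-20,42,0,0,0,0],[0.75,0,43,0,0,0,0],[0.75,0,0,0,0,0,0]]' 
python3 look.py 7
python3 -c "
from g import *
go(b2w((-159,50.5)),14,9.6)"
```

```text
time_s: 14.32
ee_pos: [532.6, -66.6, 104.1]
ee_rot: [180.0, -0.0, 9.7]
force: [-0.5, -0.1, -0.0]
gripper_width: 23.0
14.425 tcp bay [-158.6   50.3] 103.80965256010822 th 21.235828778266622
now-axes dx -0.3 dy -0.3 dz 89.8; axes after turn dx -0.3 dy -0.3 dz 89.8; turn z 0.2 | t 14.43 pos [532.1 -64.5 103.8] yaw 9.8 F [-0.9  0.1 -0.2] j [ -8.  20. 104.   0.  56.  72.] w 22.5
```

View pics/c7.png

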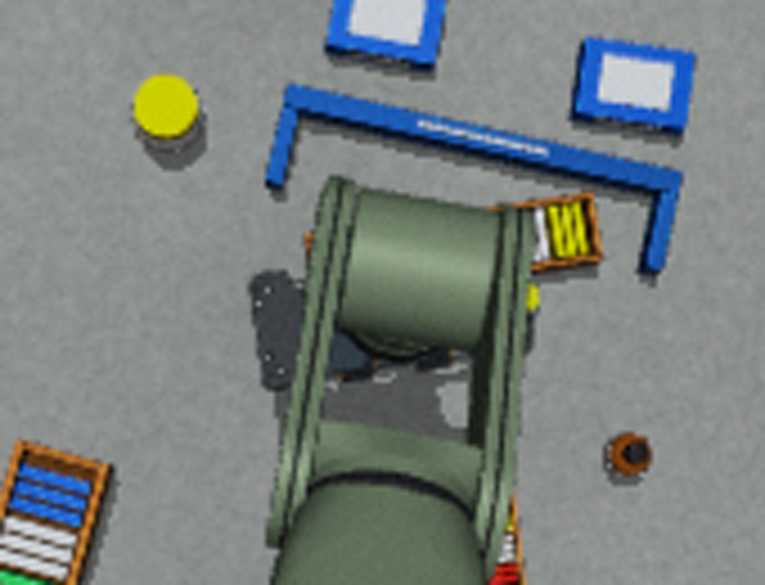

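```bash
python3 -m creep '[[0.75,0,0,40,0,0,0],[0.75,0,0,32,0,0,0],[0.75,0,0,17,0,0,0],[0.75,8,0,0,0,0,0],[0.75,7,0,0,0,0,0]]' 
python3 -m creep '[[0.75,5,0,0,0,0,0],[0.75,5,0,0,0,0,1.5],[0.75,5,0,0,0,0,2.2],[0.75,5,0,0,0,0,2.2],[0.75,5,0,0,0,0,2.2]]' 
python3 -m creep '[[0.75,5,0,0,0,0,2.2],[0.75,5,0,0,0,0,2.2],[0.75,5,0,0,0,0,2.2],[0.75,0,0,0,0,0,0]]' 
python3 look.py 8
```

```text
time_s: 15.05
ee_pos: [548.6, -61.5, 15.7]
ee_rot: [180.0, -0.1, 9.9]
force: [-0.5, 0.2, -0.9]
gripper_width: 22.9
time_s: 15.68
ee_pos: [571.5, -58.4, 15.4]
ee_rot: [-180.0, 0.1, 1.7]
force: [-2.1, 1.5, 0.5]
gripper_width: 23.0
time_s: 16.18
ee_pos: [587.6, -59.0, 15.5]
ee_rot: [180.0, -0.1, -4.8]
force: [-0.1, -0.1, -0.3]
gripper_width: 22.8
16.275 tcp bay [-105.3   66.5] 15.498427644851574 th 6.554944500464011
```

View pics/c8.png

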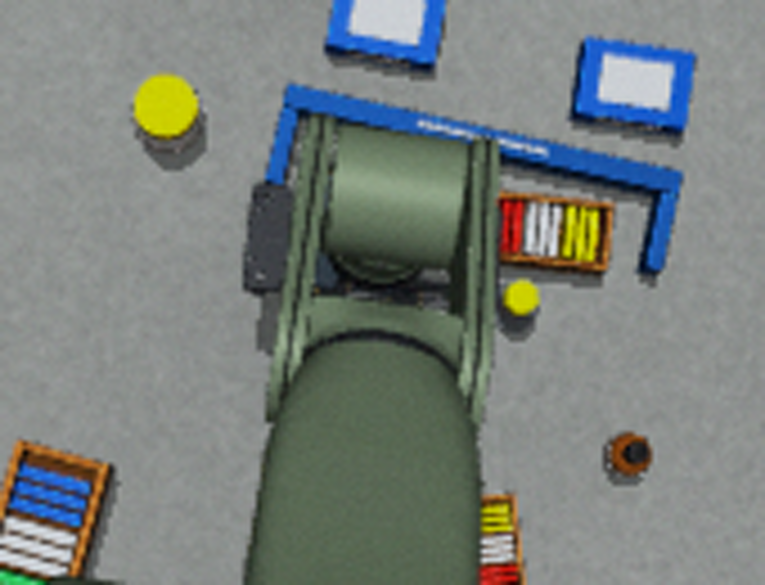

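View pics/s8.png

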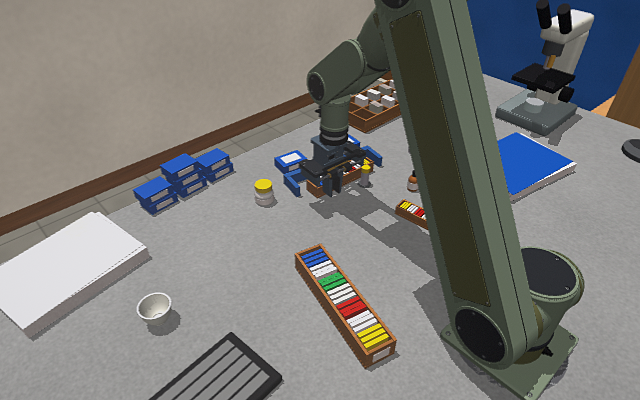

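```bash
python3 -m creep '[[0.75,-14,0,0,0,0,0],[0.5,-20,0,0,0,0,0],[0.3,0,0,-45,0,0,0],[0,-60,0,-45,0,0,0],[0,-60,0,0,0,0,0]]' >/dev/null
python3 -m creep '[[0,-50,0,0,0,0,4],[0,0,0,0,0,0,2]]' >/dev/null
python3 look.py 9
```

```text
17.25 tcp bay [-298.7   44.4] 97.93864895410901 th 0.5071354609257277
```

View pics/c9.png

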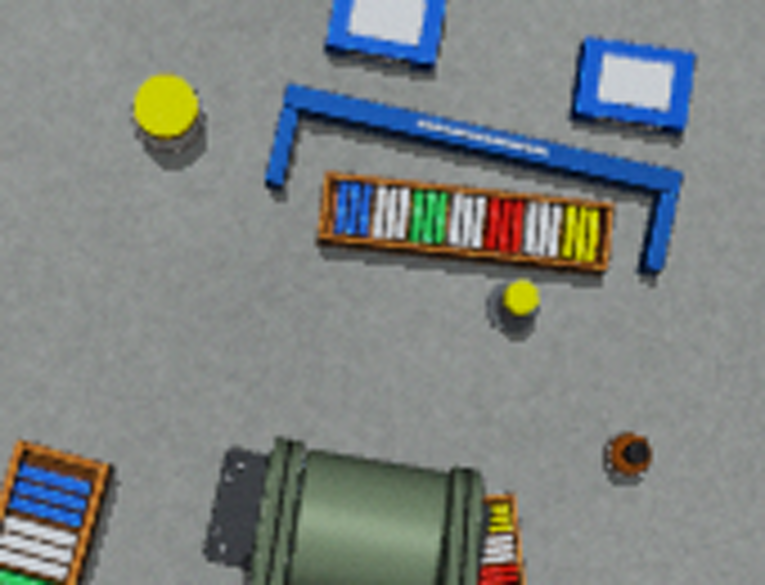

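```bash
cat > mt.py <<'E'
import sys
from g import *; from m import tray
f=dict(np.load(f'pics/t{sys.argv[1]}.npz'))
b=[int(x) for x in sys.argv[2].split(',')]
im=f['frame'].copy(); h=cv2.cvtColor(im,cv2.COLOR_RGB2HSV)
# keep wood-hue only (orange/brown), hull of it
x0,y0,x1,y1=b; w=((h[...,0]>4)&(h[...,0]<21)&(h[...,1]>100)&(h[...,2]>60))
mm=np.zeros_like(w);mm[y0:y1,x0:x1]=w[y0:y1,x0:x1]
m8=cv2.morphologyEx(mm.astype(np.uint8),cv2.MORPH_CLOSE,np.ones((3,3)))
n,l,st,_=cv2.connectedComponentsWithStats(m8,connectivity=8)
i=1+st[1:,4].argmax();ys,xs=np.where(l==i)
P=np.array([w2b(at(f,u,v,36)[:2]) for u,v in zip(xs,ys)],np.float32)
r=cv2.minAreaRect(P);print('bay frame',r,cv2.boxPoints(r).round(0).tolist())
E
python3 mt.py 9 325,155,400,190
```

```text
bay frame ((-57.44316482543945, -1.3497085571289062), (56.084625244140625, 219.71180725097656), 6.6085124015808105) [[-98.0, 105.0], [-73.0, -114.0], [-17.0, -107.0], [-42.0, 111.0]]
```

```bash
python3 -c "
from g import *
go(b2w((-145,38)),14,-11.4)"
python3 -m creep '[[0,50,7,0,0,0,0.5],[0,50,0,0,0,0,0],[0,53,0,0,0,0,0],[0,0,0,25,0,0,0],[0,0,0,0,0,0,0]]'
python3 -c "
from g import *
go(b2w((-145,38)),14,-11.4)"
```

```text
now-axes dx 153.6 dy 7.7 dz 83.9; axes after turn dx 153.7 dy 6.4 dz 83.9; turn z 0.5 | t 17.25 pos [393.6 -42.7  97.9] yaw -10.9 F [-0.1  0.6 -0.2] j [ -8.   9. 121.  -0.  49.  93.] w 88.3
time_s: 17.88
ee_pos: [542.0, -79.2, 70.3]
ee_rot: [180.0, 0.3, -11.4]
force: [0.2, -0.4, -0.6]
gripper_width: 91.2
now-axes dx 0.9 dy -0.1 dz 56.3; axes after turn dx 0.9 dy -0.1 dz 56.3; turn z 0.0 | t 17.88 pos [542.  -79.2  70.3] yaw -11.4 F [ 0.2 -0.4 -0.6] j [-10.  24. 105.  -0.  52.  92.] w 91.2
```

```bash
python3 -m creep '[[0,0,0,40,0,0,0],[0,0,0,16,0,0,0],[0,8,0,0,0,0,0],[0,8,0,0,0,0,0],[0,8,0,0,0,0,0]]'
python3 -m creep '[[0,6,0,0,0,0,0],[0,6,0,0,0,0,0],[0,6,0,0,0,0,0],[0,6,0,0,0,0,0],[0,6,0,0,0,0,0]]'
python3 -m creep '[[0,5,0,0,0,0,0],[0,4,0,0,0,0,0],[0,3,0,0,0,0,0]]'
python3 -c "
from g import *
go(b2w((-68,38)),14,-11.4)"
```

```text
time_s: 18.5
ee_pos: [567.6, -84.3, 17.8]
ee_rot: [-180.0, -0.2, -11.4]
force: [-0.4, -0.1, -0.2]
gripper_width: 90.9
time_s: 19.12
ee_pos: [595.2, -89.7, 16.3]
ee_rot: [-180.0, 0.1, -11.4]
force: [-1.8, 2.4, 1.6]
gripper_width: 90.8
time_s: 19.5
ee_pos: [605.4, -92.3, 16.3]
ee_rot: [180.0, 0.2, -11.5]
force: [-6.5, 1.6, 4.7]
gripper_width: 91.2
now-axes dx 13.3 dy -0.4 dz 2.3; axes after turn dx 13.3 dy -0.4 dz 2.3; turn z -0.1 | t 19.5 pos [605.4 -92.3  16.3] yaw -11.5 F [-6.5  1.6  4.7] j [-10.  32.  99.  -0.  50.  92.] w 91.2
```

```bash
python3 -m creep '[[0,3,0,0,0,0,0],[0,3,0,0,0,0,0],[0,3,0,0,0,0,0]]'
python3 -m creep '[[0,2,0,0,0,0,0],[0,2,0,0,0,0,0]]'
```

```text
time_s: 19.88
ee_pos: [614.0, -94.2, 16.3]
ee_rot: [180.0, 0.2, -11.5]
force: [-6.5, 2.2, 4.5]
gripper_width: 91.1
time_s: 20.12
ee_pos: [617.9, -95.0, 16.3]
ee_rot: [180.0, 0.2, -11.5]
force: [-6.8, 1.4, 5.6]
gripper_width: 90.9
```

```bash
python3 -m creep '[[0,1.5,0,0,0,0,0]]'
python3 -m creep '[[0,1.5,0,0,0,0,0]]'
python3 look.py 10
```

```text
time_s: 20.25
ee_pos: [618.9, -95.2, 16.3]
ee_rot: [180.0, 0.3, -11.4]
force: [-9.2, 1.2, 6.8]
gripper_width: 91.2
time_s: 20.38
ee_pos: [618.9, -95.2, 16.4]
ee_rot: [180.0, 0.5, -11.4]
force: [-12.3, 2.8, 10.4]
gripper_width: 91.2
20.475 tcp bay [-67.5  37.5] 16.33373607480878 th -0.04340484430942304
```

View pics/c10.png

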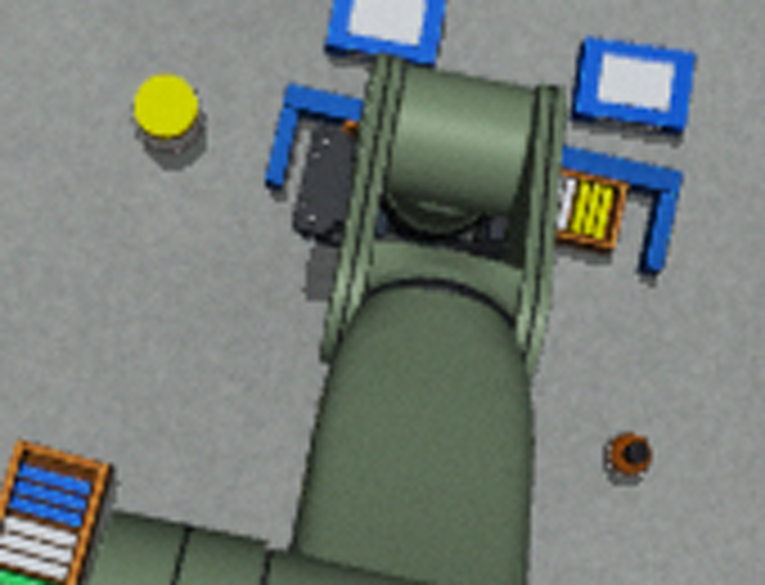

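```bash
python3 -m creep '[[0,1.5,0,0,0,0,0],[0,1.5,0,0,0,0,0],[0,0,0,0,0,0,0]]'
python3 -c "
from g import *
s=state();print(s['force'],s['torque'],s['ee_pos'],w2b(s['ee_pos'][:2]))"
```

```text
time_s: 20.85
ee_pos: [618.8, -95.2, 16.4]
ee_rot: [180.0, 0.9, -11.4]
force: [-16.9, 2.8, 13.5]
gripper_width: 91.4
[-16.92165632   2.79611445  13.54374862] [ 0.46590372  2.85307372 -0.17711818] [618.83421961 -95.15905628  16.4146498 ] [-67.49736042  37.43820682]
```

Firmly seated, with the force rising and no further motion. I'll back off, clear the view and check.

```bash
python3 -m creep '[[0,-4,0,0,0,0,0],[0,-8,0,0,0,0,0],[0,-25,0,0,0,0,0],[0,-35,0,0,0,0,0],[0,0,0,-50,0,0,0]]' | tail -2
python3 -m creep '[[0,-60,0,-50,0,0,0],[0,-60,0,0,0,0,0],[0,-60,0,0,0,0,0],[0,0,0,0,0,0,0]]' >/dev/null
python3 look.py 11; python3 mt.py 11 315,145,405,190
python3 - <<'E'
from h import *
s=dict(np.load('pics/s11.npz'))
im=cv2.cvtColor(s['frame'],cv2.COLOR_RGB2BGR)
cv2.imwrite('pics/cs11.png',cv2.resize(im[130:215,245:395],None,fx=5,fy=5,interpolation=cv2.INTER_CUBIC))
E
```

```text
force: [1.2, -0.9, 0.4]
gripper_width: 91.4
22.075 tcp bay [-299.3   37.8] 107.18669344829634 th 0.009870913447764806
bay frame ((-28.34137535095215, -5.093406677246094), (219.9936065673828, 57.11431884765625), 89.9432373046875) [[-57.0, -115.0], [0.0, -115.0], [0.0, 105.0], [-57.0, 105.0]]
```

View pics/c11.png

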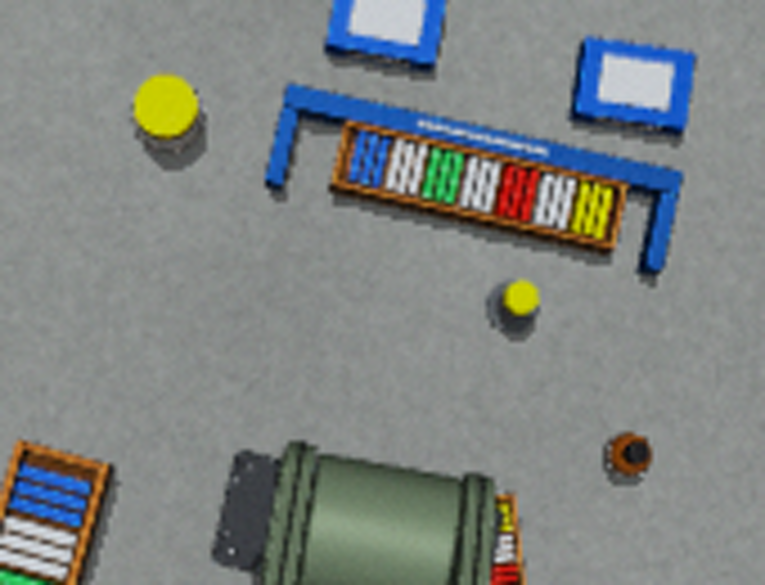

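View pics/cs11.png

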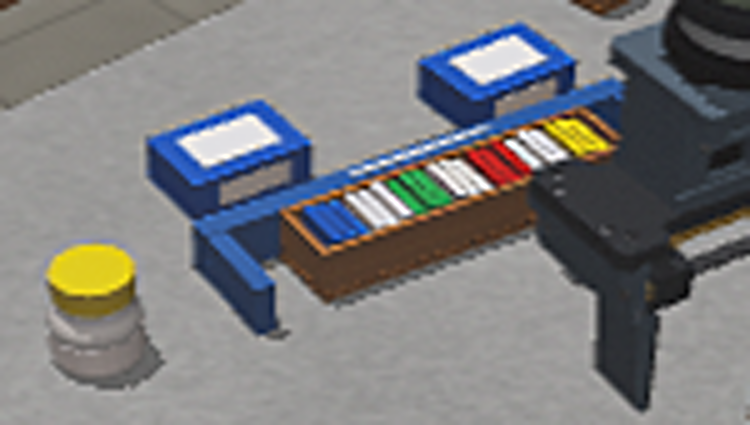

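View pics/t11.png

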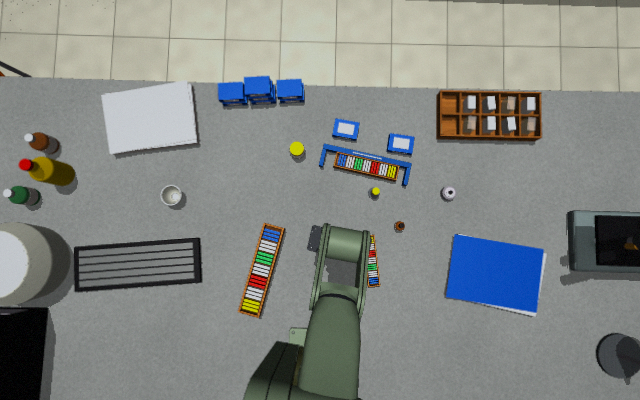

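```bash
python3 -c "
from h import *
s=state();print(s['time_s'],s['qvel'].round(2),s['force']);print(job_done())"
```

```text
22.075 [-0.06  1.6  -2.72  0.07  0.14  0.1 ] [ 0.61031663 -1.18041105  0.34623716]
the job is handed in; nothing more can be done
None
```

The job is handed in at 22.1 s: the 220 mm tray lies between the two cheeks with its whole long side flush against the back rail. It was only pushed, never picked up.

**How it went:** I turned the tray about 23° with both fingertips on its long side. Then I pushed on the blue end so the yellow end went in behind the post, with about 12 mm of clearance to the post. Next I pushed the blue end round and seated the tray against the rail with a wide two-finger push. One correction, a small turn during the end push, barely took: the tray stayed at about 21° instead of the 15–17° I wanted. It still cleared the post, and the next push made up the difference.

**Last checks:**
- **Seating:** In the top view the tray is parallel to the rail to about 0.1°, with its long side at 0 mm from the rail. At the end of the push, the force rose to about 17 N with no further movement.
- **Ends:** They lie at about +105 and −115 mm, and the cheeks are at ±140 mm.
- **Measured width:** It came out as 57 mm instead of 52, which is pixel blur and some of the tray's side wall being counted.
- **Other objects:** The jar, bottle, cartons, bowl and counter look unmoved in the top view.
- **Robot:** The arm is clear of everything, with the fingertips at z ≈ 107 mm. The joints were still settling slightly at hand-in, under 3°/s.

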